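Put up a folding crate and start packing it

ROBOT

A 6-joint arm with a two-finger parallel gripper is mounted at the origin on the work surface. World frame = base frame: x ahead of the robot, y to its left, z up, the work surface at z = 0. Lengths are in m, angles in rad, forces in N, time in s.
With the tool pointing down it reaches from about 0.375 to 0.75 m from the base axis. Payload 9 kg.
Tool frame: the origin (TCP) lies between the finger pads; the fingertips stand 17 mm ahead of it and the grasp point (between the pads) lies 2 mm behind it; z points along the fingers, y is the direction in which the jaws open and shut (so a half turn about z gives the same grasp; the last joint's range is limited). The gripper opens to 85 mm and grips with 20 to 120 N. Pads are 22 mm wide; open, the fingers measure 114 mm over their backs; the gripper's body (76 mm by 85 mm) begins 54 mm behind the grasp point. The pads swing forward as they close: fully open they stand 13 mm farther back than shut.
Start: joints at [1.011, 0.104, 0.097, 1.564, 0, 1.353], TCP at [0.201, 0.565, 0.248] pointing down, gripper open.
Joint ranges: [-2.99, 2.99], [-0.84, 1.86], [-1.1, 1.16], [-1.84, 2.11], [-1.51, 1.56], [-3.14, 3.14]. Speed limits (rad/s): [2.22, 2.22, 2.57, 3.14, 3.14, 3.14].

INTERFACE

Orientations are given as a unit quaternion [x, y, z, w].
In Python, from workcell import robot gives the robot as it stands.
- The arm moves only by the tool jog_arm, never from a script. Its argument "steps" is one flat list of numbers, 7 for each row, row after row: the shift along the tool's x, y, z in mm, then the turn, a rotation vector about the tool's x, y, z in degrees, then the gripper's target within -1 to 1 (fully open at 1, half-way at 0, shut at -1). A call has 1 to 20 rows; each row shifts and turns the commanded pose from where the row before left it, along the tool's axes as they then stand; what a row does not reach is not made up. A row lasts 1/8 s, in which the tool goes at most 62.5 mm and 10.7 degrees, less where a joint would pass 70% of its speed; a pose out of reach is approached as far as the arm can. A call with a gripper value outside its range is refused whole. The fingers move at their own pace and stop on an object; the grip force is fixed at half the most. Time passes only in rows, so rows that do not move let the fingers close. It gives the time, the measured TCP pose, the force and the opening at its end, in the units of the state.
- robot.get_obs(): the state, without advancing time (a new reading comes with each control period).
- robot.snapshot(name): name is "side" or "top"; returns a dict with "pixels" (420x560x3 uint8, red, green, blue), "fx", "fy", "cx", "cy" (pixels), "position" and "attitude" of the camera in the world. Camera axes: x right, y down, z forward; pixel columns grow to the right and rows downward; lengths in m; the calibration is good to about 2 mm. A picture is of the moment at which its call begins. There is no depth.
- robot.job_done(): hands the job in, once; it reports no verdict.
The state is a dict: "clock": time; "qpos": joint angles; "qvel": joint speeds; "joint_efforts": joint torques, N m; "tool_pos": TCP position; "orientation": TCP orientation; "contact_force": force on the tool from outside, world axes, zero at the start; "wrist_torque": the same for the moment, N m; "grip_width": opening from 0.0 (shut) to 1.0 (fully open).
Only numpy, scipy, OpenCV 4.12 (cv2) and the standard library are available. Lean on these libraries where they do the work, as an engineer would, in place of code of your own. Each camera call takes 0.05 s, during which the arm holds its last target. There are 200 camera calls.

TASK

Finish putting up the blue folding crate, whose near side is already standing: first swing up the far long side, which is folded down over the ends, and then both ends, until all walls are upright. Then take the jar of orange apricot jam with the white lid from the wooden tray and stand it upright on the floor of the crate, not letting go until it is down. Leave the other jars where they stand in the tray and do not tip them.

Things in the scene. Friction and masses are not known exactly. Their poses are not given: they have to be found in the camera images.
- crate: Folding plastic crate: grey base 212 x 298 mm, blue walls that fold inward, fixed on a 3 mm rubber mat. Origin: centre of the base's underside, 3 mm above the bench; x across its width to the far side, y along its length to the left end. Floor top at z = 4 mm; base rims 36 mm high along the long sides, 18 mm along the ends. Erect: inside 190 x 270 mm, wall tops at z = 132 mm.
- far_side (a joint): Hinge angle (rad) of the far long wall: 0 = folded flat inward, 1.571 = upright (hard stop). Hinge line x = +100, z = 42 mm in the crate's frame. Stiff hinge (0.1 N m, about 1 N at the rail): the wall stays where it is left. Wall 294 mm long, 90 mm high, 6 mm thick; it lies over the folded ends: an end lifted first would shove it up.
- far_side_rail (a point): Middle of the far wall's top rail: a round rail of 14 mm diameter along the wall's free edge, parallel to the crate's y; point on its centre line, 83 mm from the hinge line. Next to it, in the middle of the wall, is a hand hole 80 mm long and 36 mm high (between rail and panel): one finger goes down through it and the other past the free edge, to pinch the rail across.
- left_end (a joint): Hinge angle (rad) of the left end wall: 0 = folded flat inward, 1.571 = upright (hard stop). Hinge line y = +140, z = 24 mm in the crate's frame. Stiff hinge (0.1 N m, about 1 N at the rail): the wall stays where it is left. Wall 180 mm wide, 108 mm high, 6 mm thick.
- left_end_rail (a point): Middle of the left end's round top rail (14 mm diameter, parallel to the crate's x), on its centre line, 101 mm from the hinge line; same hand hole, 80 x 36 mm, beside it. Folded flat, the rail's centre is 20 mm above the crate floor.
- right_end (a joint): Hinge angle (rad) of the right end wall: 0 = folded flat inward, 1.571 = upright (hard stop). Hinge line y = -140, z = 24 mm in the crate's frame. Stiff hinge (0.1 N m, about 1 N at the rail): the wall stays where it is left. Wall 180 mm wide, 108 mm high, 6 mm thick.
- right_end_rail (a point): Middle of the right end's round top rail (14 mm diameter, parallel to the crate's x), on its centre line, 101 mm from the hinge line; same hand hole, 80 x 36 mm, beside it. Folded flat, the rail's centre is 20 mm above the crate floor.
- near_side (a joint): Hinge angle (rad) of the near long wall: 0 = folded flat inward, 1.571 = upright (hard stop). Hinge line x = -100, z = 42 mm in the crate's frame. It starts upright. Otherwise like the far wall.
- tray: Open wooden stock tray, 244 x 244 mm, 45 mm high, walls and floor 7 mm thick, fixed on the bench. Origin: centre of its underside. Four jars stand on its floor, about 100 mm apart in two rows of two along its x and y axes.
- apricot_jar: Jar of orange apricot jam with a white lid, 88 mm high, 62 mm in diameter (lid 60 mm, the top 16 mm), about 0.34 kg, standing somewhere in the tray. Origin: centre of its underside; z up the jar.
- raspberry_jar: Same jar with dark red jam and a red lid; leave it. Origin: centre of its underside.
- plum_jar: Same jar with near-black jam and a black lid; leave it. Origin: centre of its underside.
- gooseberry_jar: Same jar with green jam and a green lid; leave it. Origin: centre of its underside.
Things that resemble listed ones, but are neither listed nor needed, are in the scene too. What is meant by the gooseberry_jar is not purple, and is the smaller of those in its own colour.

How it is judged:
On the way, in this order (a step that is already met when the one before it is completed fails the run):
1. the far long side is upright (value of joint far_side above 1.45 rad), for 0.2 s.
2. both ends are upright (value of joint each of left_end, right_end above 1.45 rad), for 0.2 s.
3. the apricot jar stands on the crate floor (x of apricot_jar in the frame of crate between -0.075 and 0.075 m and y of apricot_jar in the frame of crate between -0.115 and 0.115 m and z of apricot_jar in the frame of crate below 0.012 m and angle between apricot_jar's own z axis and vertical below 0.1 rad), for 0.2 s.
At the end, for the whole second after the job is handed in: All four crate walls are upright (hinge above 1.45 rad, within 7 degrees of vertical); the apricot jar stands upright (within 0.1 rad) and at rest on the crate floor inside the walls; the other three jars stand in the tray within 30 mm of where they were (all of step 2 and all of step 3 and value of joint each of far_side, near_side above 1.45 rad and linear speed of apricot_jar below 0.02 m/s and distance of each of raspberry_jar, plum_jar, gooseberry_jar from where it was at the start of the episode below 0.03 m and angle between each of raspberry_jar, plum_jar, gooseberry_jar's own z axis and vertical below 0.15 rad); the robot touches nothing.
It fails at once if the apricot jar is let go more than about 20 mm above the crate floor (contact force between the fingers and apricot_jar below 0.05 N and z of apricot_jar in the frame of crate above 0.025 m and horizontal distance between apricot_jar and crate below 0.13 m).
It fails at once if the apricot jar is tipped over (angle between apricot_jar's own z axis and vertical above 0.7 rad).
It fails at once if another jar is knocked out of place or tipped (distance of any of raspberry_jar, plum_jar, gooseberry_jar from where it was at the start of the episode above 0.04 m or angle between any of raspberry_jar, plum_jar, gooseberry_jar's own z axis and vertical above 0.4 rad).
It also fails if it takes over 67 s, if anything falls off the work surface, if the arm or the gripper's body presses on something with over 40 N, if the wrist force passes 120 N, or if a joint passes its speed limit or range.

## Working session

There is one attempt and no reset: what is moved stays moved. The work goes in short steps, Python scripts to look and compute and a tool call to move; the robot and the scene stay as the last step left them, time stands still between calls to the robot, and variables do not carry over. Pictures are saved under pics/ and viewed, about 8 in all and at most 12, crops included, and the job is handed in when it is done.

Besides the shell and the picture viewer there is one more tool, called after "Call:" in YAML: its name, and indented under it one key for each argument. jog_arm: Moves the arm, as the interface text tells. Its arguments: {"type":"object","properties":{"steps":{"type":"array"}},"required":["steps"]}

```bash
mkdir -p pics; cat > h.py <<'E'
import numpy as np, cv2
from scipy.spatial.transform import Rotation as R
from workcell import robot
def snap(n,f=None):
    s=robot.snapshot(n)
    if f: cv2.imwrite('pics/'+f,s['pixels'][:,:,::-1])
    return s
def att(s):
    a=np.array(s['attitude'],float)
    return a if a.shape==(3,3) else R.from_quat(a).as_matrix()
def ray(s,u,v,z):
    d=att(s)@np.array([(u-s['cx'])/s['fx'],(v-s['cy'])/s['fy'],1]); p=np.array(s['position'])
    return p+d*(z-p[2])/d[2]
def proj(s,P):
    c=att(s).T@(np.array(P)-np.array(s['position'])); return c[0]/c[2]*s['fx']+s['cx'],c[1]/c[2]*s['fy']+s['cy']
E
python3 - <<'E'
from h import *
for n in('top','side'):
    s=snap(n,n+'0.png'); print(n,s['position'],s['attitude'],s['fx'],s['cx'],s['cy']); np.save(n+'0.npy',s,allow_pickle=True)
print(robot.get_obs())
E
```

```text
top [ 0.37498663 -0.12937788  0.90301703] [ 0.7467457  -0.65634044  0.0706831  -0.08119102] 379.6542229355322 283.49622157056893 210.183336474658
side [ 0.2540625  -1.12944281  1.05914907] [ 0.90695684 -0.14444837  0.06119721 -0.39092052] 491.1108280774705 287.9233570545867 211.76837906556594
{'clock': 0.1, 'qpos': array([1.01129050e+00, 1.04644933e-01, 9.65503841e-02, 1.56389766e+00,
       1.83801267e-05, 1.35308984e+00]), 'qvel': array([ 7.79305950e-05, -2.31115677e-03,  3.02036325e-03, -3.24491878e-04,
        8.19947228e-04, -3.57646008e-04]), 'joint_efforts': array([ 6.41114442e-03, -5.58207285e+01,  5.04719245e+01,  1.29490800e-02,
       -2.11390138e-04, -7.62451862e-06]), 'tool_pos': array([0.20094962, 0.56505649, 0.24759878]), 'orientation': array([ 1.70068953e-01,  9.85431983e-01, -5.49877256e-04, -2.35064815e-04]), 'contact_force': array([-0.73227426,  0.11089653,  0.38077033]), 'wrist_torque': array([0.00916145, 0.06630075, 0.01419185]), 'grip_width': 0.9976137925813436}
```

```bash
ls -la pics
```

```text
total 672
drwxr-xr-x 2 agent agent   4096 Dec  5 07:25 .
drwxr-xr-x 3 agent agent   4096 Dec  5 07:25 ..
-rw-r--r-- 1 agent agent 309071 Dec  5 07:25 side0.png
-rw-r--r-- 1 agent agent 365867 Dec  5 07:25 top0.png
```

View pics/top0.png

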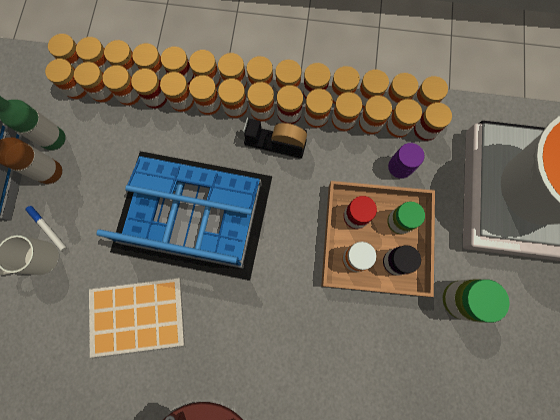

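View pics/side0.png

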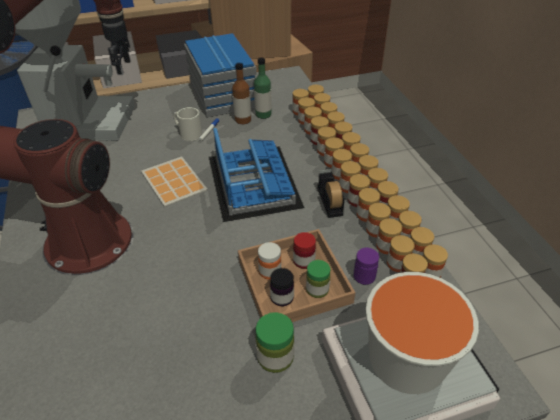

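Top view: the crate is at about (185,215). The upright near rail runs (97,233)–(240,263), and the far wall's folded rail runs (126,190)–(250,212). The ends' rails are at about (172,215) and (205,222).

Jar candidates:
- The white lid in the tray at (362,256) fits the apricot jar.
- The orange-lidded row at the back and the orange pot don't, because they aren't in the tray or don't have white lids.
- Green: the small jar at (409,215) is the gooseberry. The big one at (487,300) is a decoy.

Next is one enlarged crop and the measurements.

```bash
python3 - <<'E'
from h import *
t=np.load('top0.npy',allow_pickle=True).item(); s=np.load('side0.npy',allow_pickle=True).item()
a=cv2.resize(t['pixels'][145:300,90:440],None,fx=2.2,fy=2.2,interpolation=cv2.INTER_CUBIC)
b=cv2.resize(s['pixels'][120:310,200:360],None,fx=1.3,fy=1.3,interpolation=cv2.INTER_CUBIC)
c=np.zeros((a.shape[0]+b.shape[0],a.shape[1],3),np.uint8);c[:a.shape[0]]=a;c[a.shape[0]:,:b.shape[1]]=b
cr=cv2.resize(t['pixels'][232:275,340:385],None,fx=5,fy=5);c[a.shape[0]:a.shape[0]+cr.shape[0],300:300+cr.shape[1]]=cr
cr=cv2.resize(s['pixels'][238:283,245:290],None,fx=5,fy=5);c[a.shape[0]:a.shape[0]+cr.shape[0],540:540+cr.shape[1]]=cr
cv2.imwrite('pics/c1.png',c[:,:,::-1])
# mat by dark mask
g=t['pixels'].max(2); m=((g<40)).astype(np.uint8); 
blue=((t['pixels'][:,:,2].astype(int)-t['pixels'][:,:,0])>50).astype(np.uint8)
roi=np.zeros_like(m); roi[145:285,95:280]=1
mm=cv2.morphologyEx((m|blue)&roi,cv2.MORPH_OPEN,np.ones((3,3)))
cs,_=cv2.findContours(mm,0,2); k=max(cs,key=cv2.contourArea); bx=cv2.boxPoints(cv2.minAreaRect(k)); print('mat',bx)
for p in [(141,152),(271,177),(250,278),(111,252)]: print('matc',p,ray(t,*p,.003).round(4))
for p in [(126,190),(250,212)]: print('farrail',ray(t,*p,.045).round(4))
for p in [(97,233),(240,263)]: print('nearrail',ray(t,*p,.128).round(4))
# lids
for n,p in dict(white=(362,256),red=(362,211),green=(409,216),black=(404,260)).items(): print(n,ray(t,*p,.095).round(4))
for n,p in dict(white=(270,252),red=(305,242),green=(318,269),black=(282,281)).items(): print(n,ray(s,*p,.095).round(4))
for p in [(330,182),(436,190),(432,296),(322,286)]: print('tray',ray(t,*p,.045).round(4))
E
```

```text
mat [[ 93.307686 248.46155 ]
 [114.07691  144.61539 ]
 [271.3846   176.07693 ]
 [250.61539  279.9231  ]]
matc (141, 152) [0.6729 0.2711 0.003 ]
matc (271, 177) [ 0.6498 -0.0617  0.003 ]
matc (250, 278) [ 0.3996 -0.0464  0.003 ]
matc (111, 252) [0.4174 0.2894 0.003 ]
farrail [0.562  0.2676 0.045 ]
farrail [ 0.5471 -0.0281  0.045 ]
nearrail [0.4461 0.2687 0.128 ]
nearrail [ 0.4232 -0.0334  0.128 ]
white [ 0.4731 -0.2838  0.095 ]
red [ 0.5706 -0.2756  0.095 ]
green [ 0.5726 -0.3777  0.095 ]
black [ 0.4761 -0.3727  0.095 ]
white [ 0.4759 -0.2907  0.095 ]
red [ 0.5753 -0.2855  0.095 ]
green [ 0.5754 -0.3843  0.095 ]
black [ 0.4767 -0.3927  0.095 ]
tray [ 0.6426 -0.2041  0.045 ]
tray [ 0.655  -0.4521  0.045 ]
tray [ 0.4113 -0.4538  0.045 ]
tray [ 0.4017 -0.2111  0.045 ]
```

View pics/c1.png

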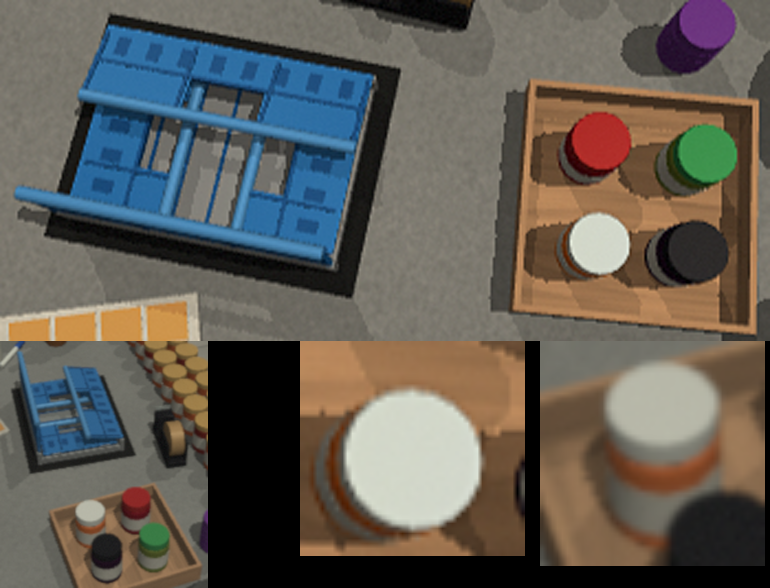

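The enlarged crop confirms the target: white lid at (362,256) top and (270,252) side, with orange jam below it. Crate pose estimate is centre (0.5355, 0.1145), yaw about -3.5°. I'm moving above the far rail now.

Call:
jog_arm:
  steps: [-48.2,-30.8,0,0,0,0,-0.1,-48.2,-30.8,0,0,0,0,-0.1,-48.2,-30.8,0,0,0,0,-0.1,-48.2,-30.8,0,0,0,0,-0.1,-48.2,-30.8,0,0,0,0,-0.1,-48.2,-30.8,0,0,0,0,-0.1,-48.2,-30.8,0,0,0,0,-0.1,-48.2,-30.8,0,0,0,0,-0.1,-48.2,-30.8,0,0,0,0,-0.1,-48.2,-30.8,0,0,0,0,-0.1,0,0,0,0,0,9.25,-0.1,0,0,0,0,0,9.25,-0.1,0,0,0,0,0,9.25,-0.1,0,0,0,0,0,9.25,-0.1,0,0,0,0,0,9.25,-0.1,0,0,0,0,0,9.25,-0.1,0,0,0,0,0,9.25,-0.1,0,0,0,0,0,9.25,-0.1,0,0,40,0,0,0,-0.1,0,0,40,0,0,0,-0.1]

```text
clock: 2.6
tool_pos: [0.5521, 0.1136, 0.1673]
orientation: [0.729, 0.685, 0.0, 0.0]
contact_force: [0.7, 0.5, -0.2]
grip_width: 0.45
```

```bash
cat >> h.py <<'E'
def state():
    o=robot.get_obs(); r=R.from_quat(o['orientation']).as_matrix()
    print('t',round(o['clock'],2),'tcp',o['tool_pos'].round(4),'ytool',r[:,1].round(3),'z',r[:,2].round(3),'F',o['contact_force'].round(1),'grip',round(o['grip_width'],3))
    return o,r
E
python3 - <<'E'
from h import *
state()
t=snap('top'); s=snap('side')
a=cv2.resize(t['pixels'][130:300,80:300],None,fx=2,fy=2,interpolation=cv2.INTER_CUBIC)
b=cv2.resize(s['pixels'][100:230,180:320],(366,340),interpolation=cv2.INTER_CUBIC)
cv2.imwrite('pics/c2.png',np.hstack([a[:340,:430],b])[:,:,::-1])
for P in [(.5525,.1135,.045),(.5355,.1145,.007)]: print(proj(t,P),proj(s,P))
E
```

```text
t 2.6 tcp [0.5521 0.1136 0.1673] ytool [ 0.998 -0.063  0.001] z [ 0.001  0.    -1.   ] F [ 0.7  0.5 -0.2] grip 0.45
(np.float64(190.07940336876408), np.float64(202.12468181821788)) (np.float64(257.8305948855446), np.float64(169.99306856410172))
(np.float64(192.1994156762796), np.float64(212.56205647848336)) (np.float64(253.35713495318402), np.float64(179.70934033372833))
```

View pics/c2.png

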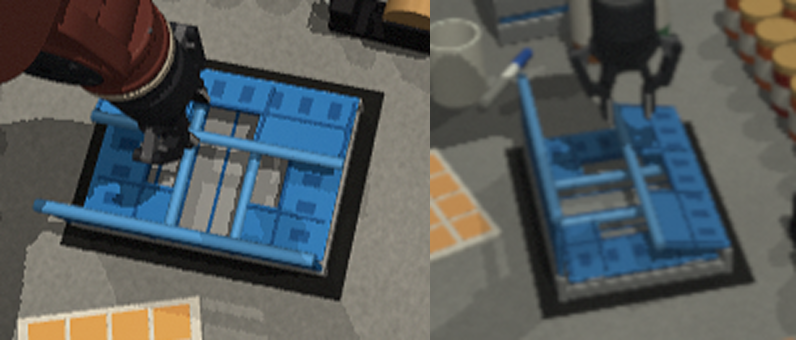

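The gripper is centred over the hand hole. The rail shows about 4 mm further out and 2 mm further left than predicted, so I'm correcting, descending and pinching.

Call:
jog_arm:
  steps: [2,4,40,0,0,0,-0.1,0,0,35,0,0,0,-0.1,0,0,20,0,0,0,-0.1,0,0,17,0,0,0,-0.1,0,0,8,0,0,0,-0.1,0,0,0,0,0,0,-0.1]

```text
clock: 3.45
tool_pos: [0.5562, 0.1153, 0.0485]
orientation: [0.729, 0.685, 0.0, -0.0]
contact_force: [0.4, -0.1, 0.1]
grip_width: 0.444
```

Call:
jog_arm:
  steps: [0,0,0,0,0,0,-0.4,0,0,0,0,0,0,-0.6,0,0,0,0,0,0,-1,0,0,0,0,0,0,-1,0,0,0,0,0,0,-1]

```text
clock: 4.08
tool_pos: [0.5539, 0.1155, 0.048]
orientation: [0.729, 0.685, -0.002, -0.002]
contact_force: [-10.9, -0.4, 4.2]
grip_width: 0.147
```

```bash
python3 - <<'E'
from h import *
state()
E
```

```text
t 4.08 tcp [0.5539 0.1155 0.048 ] ytool [ 0.998 -0.062 -0.005] z [-0.005  0.    -1.   ] F [-10.9  -0.4   4.2] grip 0.147
```

Call:
jog_arm:
  steps: [0,-1,-14.4,0,0,0,-1,0,3.7,-14,0,0,0,-1,0,6.1,-13.1,0,0,0,-1,0,8.3,-11.9,0,0,0,-1,0,0,0,0,0,0,-1]

```text
clock: 4.7
tool_pos: [0.579, 0.1133, 0.0998]
orientation: [0.729, 0.684, 0.004, 0.004]
contact_force: [41.6, -1.2, -44.3]
grip_width: 0.145
```

```bash
python3 - <<'E'
from h import *
state()
t=snap('top'); s=snap('side')
a=cv2.resize(t['pixels'][130:300,80:300],None,fx=2,fy=2,interpolation=cv2.INTER_CUBIC)
b=cv2.resize(s['pixels'][100:230,180:320],(366,340),interpolation=cv2.INTER_CUBIC)
cv2.imwrite('pics/c3.png',np.hstack([a[:340,:430],b])[:,:,::-1])
E
```

```text
t 4.7 tcp [0.579  0.1133 0.0998] ytool [ 0.998 -0.064  0.01 ] z [ 0.01 -0.   -1.  ] F [ 41.6  -1.2 -44.3] grip 0.145
```

View pics/c3.png

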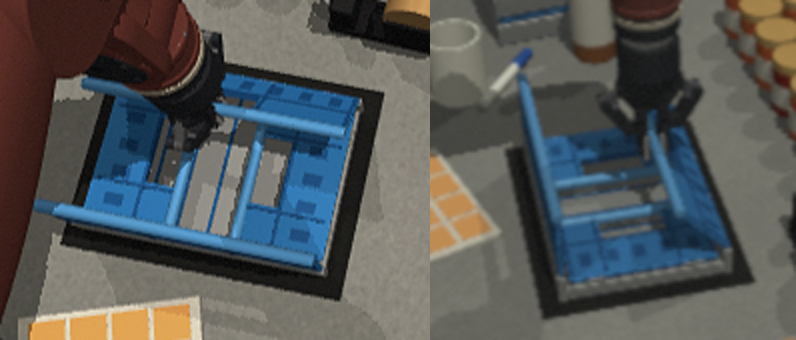

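The far wall is at about 45° and held, with the wrist pulled toward the hinge. I'm loosening the grip to a cage and pushing the rail over with the near finger.

Call:
jog_arm:
  steps: [0,0,0,0,0,0,-0.4,0,0,0,0,0,0,-0.4,0,10,-5,0,0,0,-0.4,0,10,-6,0,0,0,-0.4,0,10,-5,0,0,0,-0.4,0,10,-4,0,0,0,-0.4,0,10,-4,0,0,0,-0.4,0,10,-2,0,0,0,-0.4,0,6,-1,0,0,0,-0.4,0,4,0,0,0,0,-0.4,0,0,0,0,0,0,-0.4,0,0,0,0,0,0,-0.4]

```text
clock: 6.3
tool_pos: [0.6411, 0.1101, 0.1287]
orientation: [0.729, 0.685, -0.002, -0.001]
contact_force: [-13.2, -0.3, 7.6]
grip_width: 0.303
```

```bash
python3 - <<'E'
from h import *
state()
E
```

```text
t 6.3 tcp [0.6411 0.1101 0.1287] ytool [ 0.998 -0.062 -0.004] z [-0.004 -0.    -1.   ] F [-13.2  -0.3   7.6] grip 0.303
```

The stop is reached at the expected x (hinge at about 0.636), so the far wall is upright. Next is backing off, rising, turning 90° and going above the left end's rail.

Call:
jog_arm:
  steps: [0,-7,0,0,0,0,-0.1,0,0,-40,0,0,0,-0.1,0,0,-40,0,0,0,-0.1,20,-50,0,0,0,0,-0.1,17.5,-48.5,0,0,0,0,-0.1,0,0,0,0,0,-10,-0.1,0,0,0,0,0,-10,-0.1,0,0,0,0,0,-10,-0.1,0,0,0,0,0,-10,-0.1,0,0,0,0,0,-10,-0.1,0,0,0,0,0,-10,-0.1,0,0,0,0,0,-10,-0.1,0,0,0,0,0,-10,-0.1,0,0,0,0,0,-10,-0.1,0,0,0,0,0,0,-0.1]

```text
clock: 8.18
tool_pos: [0.5402, 0.1539, 0.2088]
orientation: [0.032, 0.999, 0.0, 0.0]
contact_force: [0.5, -0.5, 0.3]
grip_width: 0.448
```

```bash
python3 - <<'E'
from h import *
state()
C=np.array([.536,.115]);ex=np.array([.998,-.062]);ey=np.array([.062,.998])
t0=np.load('top0.npy',allow_pickle=True).item()
for n,ps in dict(left=[(198,88),(183,150),(168,212)],right=[(258,140),(238,225)]).items():
    for p in ps:
        w=ray(t0,p[0]/2.2+90,p[1]/2.2+145,.027)[:2]; d=w-C; print(n,w.round(4),'crate',(d@ex).round(4),(d@ey).round(4))
t=snap('top'); s=snap('side')
a=cv2.resize(t['pixels'][130:300,80:300],None,fx=2,fy=2,interpolation=cv2.INTER_CUBIC)
b=cv2.resize(s['pixels'][100:230,180:320],(366,340),interpolation=cv2.INTER_CUBIC)
cv2.imwrite('pics/c4.png',np.hstack([a[:340,:430],b])[:,:,::-1])
E
```

```text
t 8.18 tcp [0.5402 0.1539 0.2088] ytool [0.064 0.998 0.   ] z [ 0.001  0.    -1.   ] F [ 0.5 -0.5  0.3] grip 0.448
left [0.5947 0.1502] crate 0.0564 0.0388
left [0.5247 0.1533] crate -0.0137 0.0375
left [0.4569 0.1563] crate -0.0815 0.0363
right [0.5458 0.0754] crate 0.0123 -0.0389
right [0.4528 0.0806] crate -0.0809 -0.0395
```

View pics/c4.png

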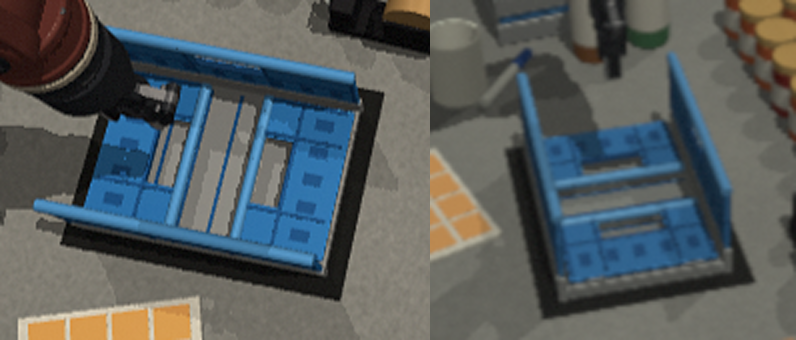

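The far wall stands, and both ends are folded with the rails where I computed them (crate y about +38 and -39 mm). Descending on the left rail and pinching.

Call:
jog_arm:
  steps: [0,-1,50,0,0,0,-0.1,0,0,50,0,0,0,-0.1,0,0,40,0,0,0,-0.1,0,0,25,0,0,0,-0.1,0,0,13,0,0,0,-0.1,0,0,0,0,0,0,-0.1,0,0,0,0,0,0,-0.4,0,0,0,0,0,0,-0.6,0,0,0,0,0,0,-1,0,0,0,0,0,0,-1,0,0,0,0,0,0,-1]

```text
clock: 9.65
tool_pos: [0.5408, 0.1532, 0.0313]
orientation: [0.031, 1.0, 0.0, 0.001]
contact_force: [5.0, 3.9, 0.3]
grip_width: 0.14
```

Call:
jog_arm:
  steps: [0,2,-15.5,0,0,0,-1,0,4,-15,0,0,0,-1,0,6.3,-14.2,0,0,0,-1,0,8.5,-13,0,0,0,-1,0,10.5,-11.5,0,0,0,-1,0,0,0,0,0,0,-1]

```text
clock: 10.4
tool_pos: [0.5428, 0.1802, 0.1028]
orientation: [0.032, 0.999, -0.005, 0.001]
contact_force: [-5.3, -24.2, 20.2]
grip_width: 0.137
```

Call:
jog_arm:
  steps: [0,0,0,0,0,0,-0.4,0,0,0,0,0,0,-0.4,0,10,-6,0,0,0,-0.4,0,10,-6,0,0,0,-0.4,0,10,-5,0,0,0,-0.4,0,10,-5,0,0,0,-0.4,0,10,-4,0,0,0,-0.4,0,10,-3,0,0,0,-0.4,0,10,-1,0,0,0,-0.4,0,5,0,0,0,0,-0.4,0,4,0,0,0,0,-0.4,0,0,0,0,0,0,-0.4]

```text
clock: 11.9
tool_pos: [0.5467, 0.2605, 0.1297]
orientation: [0.032, 0.999, -0.003, -0.0]
contact_force: [-2.9, -15.1, 4.1]
grip_width: 0.302
```

Call:
jog_arm:
  steps: [0,-7.3,0,0,0,0,-0.1,0,0,-40,0,0,0,-0.1,0,0,-40,0,0,0,-0.1,0,-60,0,0,0,0,-0.1,0,-60,0,0,0,0,-0.1,0,-60,0,0,0,0,-0.1,0,0,0,0,0,0,-0.1]

```text
clock: 12.78
tool_pos: [0.5352, 0.0726, 0.2099]
orientation: [0.034, 0.999, 0.0, 0.0]
contact_force: [0.1, 0.1, -0.9]
grip_width: 0.45
```

```bash
python3 - <<'E'
from h import *
state()
t=snap('top'); s=snap('side')
a=cv2.resize(t['pixels'][130:300,80:300],None,fx=2,fy=2,interpolation=cv2.INTER_CUBIC)
b=cv2.resize(s['pixels'][100:230,180:320],(366,340),interpolation=cv2.INTER_CUBIC)
cv2.imwrite('pics/c5.png',np.hstack([a[:340,:430],b])[:,:,::-1])
E
```

```text
t 12.78 tcp [0.5352 0.0726 0.2099] ytool [0.067 0.998 0.   ] z [ 0.  0. -1.] F [ 0.1  0.1 -0.9] grip 0.45
```

View pics/c5.png

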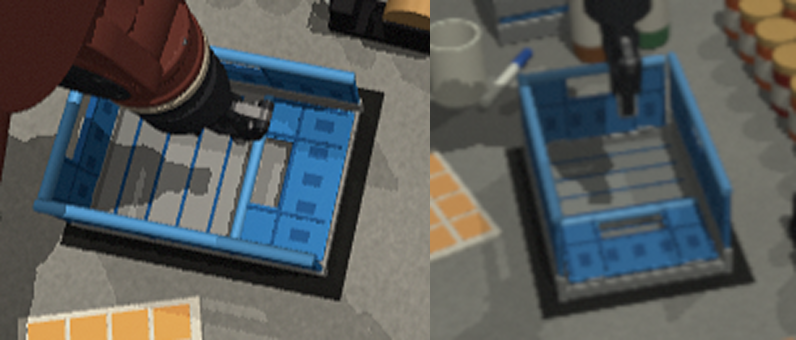

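The left end is upright. Same again for the right end, shifted +3.5 mm in y.

Call:
jog_arm:
  steps: [0,3.5,50,0,0,0,-0.1,0,0,50,0,0,0,-0.1,0,0,40,0,0,0,-0.1,0,0,26,0,0,0,-0.1,0,0,13,0,0,0,-0.1,0,0,0,0,0,0,-0.1,0,0,0,0,0,0,-0.4,0,0,0,0,0,0,-0.6,0,0,0,0,0,0,-1,0,0,0,0,0,0,-1,0,0,0,0,0,0,-1]

```text
clock: 14.25
tool_pos: [0.5363, 0.0757, 0.0322]
orientation: [0.033, 0.999, -0.004, 0.001]
contact_force: [-2.3, -21.1, -0.4]
grip_width: 0.138
```

Call:
jog_arm:
  steps: [0,-2,-15.5,0,0,0,-1,0,-4,-15,0,0,0,-1,0,-6.3,-14.2,0,0,0,-1,0,-8.5,-13,0,0,0,-1,0,-10.5,-11.5,0,0,0,-1,0,0,0,0,0,0,-1]

```text
clock: 15.0
tool_pos: [0.5343, 0.0489, 0.102]
orientation: [0.031, 1.0, 0.001, 0.001]
contact_force: [0.7, 7.5, 3.5]
grip_width: 0.133
```

Call:
jog_arm:
  steps: [0,0,0,0,0,0,-0.4,0,0,0,0,0,0,-0.4,0,-10,-6,0,0,0,-0.4,0,-10,-6,0,0,0,-0.4,0,-10,-5,0,0,0,-0.4,0,-10,-5,0,0,0,-0.4,0,-10,-4,0,0,0,-0.4,0,-10,-3,0,0,0,-0.4,0,-10,-1,0,0,0,-0.4,0,-6,0,0,0,0,-0.4,0,-5,0,0,0,0,-0.4,0,0,0,0,0,0,-0.4]

```text
clock: 16.5
tool_pos: [0.5284, -0.0315, 0.1299]
orientation: [0.031, 1.0, 0.002, 0.0]
contact_force: [1.3, 7.6, 0.8]
grip_width: 0.299
```

At the stop, at the expected position. Backing off, rising and heading to the jar.

Call:
jog_arm:
  steps: [0,6,0,0,0,0,-0.4,0,0,-40,0,0,0,-0.2,0,0,-40,0,0,0,0.5,7.6,-52.4,0,0,0,0,1,7.6,-52.4,0,0,0,0,1,7.6,-52.4,0,0,0,0,1,7.6,-52.4,0,0,0,0,1,7.6,-52.4,0,0,0,0,1,0,0,0,0,0,10,1,0,0,0,0,0,10,1,0,0,0,0,0,10,1,0,0,0,0,0,10,1,0,0,0,0,0,0,1]

```text
clock: 18.12
tool_pos: [0.4744, -0.2856, 0.2099]
orientation: [0.371, 0.929, -0.0, -0.0]
contact_force: [0.0, -0.5, 0.2]
grip_width: 1.002
```

```bash
python3 - <<'E'
from h import *
o,r=state()
for n,box in (('top',(235,278,340,385)),('side',(238,270,248,292))):
    q=np.load(n+'0.npy',allow_pickle=True).item(); a,b,c,d=box
    m=np.zeros((420,560),np.uint8); p=q['pixels'][a:b,c:d].astype(int); m[a:b,c:d]=((p.min(2)>(175 if n=='top' else 165))&(np.ptp(p,axis=2)<40))
    cs,_=cv2.findContours(m,0,2); k=max(cs,key=cv2.contourArea); e=cv2.fitEllipse(cv2.convexHull(k)); P=ray(q,*e[0],.095)
    print(n,np.round(e[0]+e[1],1),P.round(4),'diam mm',[round(float(x/q['fx']*np.linalg.norm(P-q['position'])*1000),1) for x in e[1]])
t=snap('top'); s=snap('side')
a=cv2.resize(t['pixels'][130:300,80:300],None,fx=2,fy=2,interpolation=cv2.INTER_CUBIC)
b=cv2.resize(s['pixels'][100:320,180:360],(360,440),interpolation=cv2.INTER_CUBIC)
c=np.zeros((440,800,3),np.uint8);c[:340,:440]=a;c[:,440:]=b
cv2.imwrite('pics/c6.png',c[:,:,::-1])
E
```

```text
t 18.12 tcp [ 0.4744 -0.2856  0.2099] ytool [ 0.688  0.725 -0.   ] z [-0.001 -0.    -1.   ] F [ 0.  -0.5  0.2] grip 1.002
top [362.2 255.3  25.9  27.4] [ 0.4747 -0.2841  0.095 ] diam mm [56.6, 59.8]
side [269.  250.3  13.9  18.8] [ 0.4749 -0.2841  0.095 ] diam mm [36.7, 49.8]
```

View pics/c6.png

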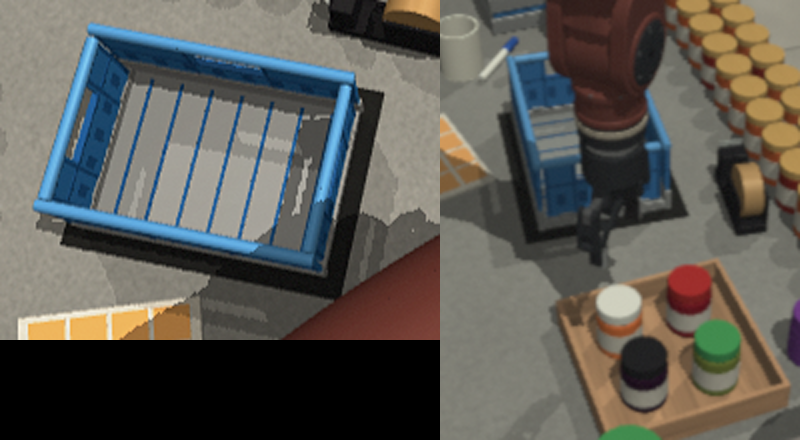

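All four walls look upright. The jar is at (0.4747, -0.2841), and both views agree. Descending and gripping it.

Call:
jog_arm:
  steps: [0.8,1.3,40,0,0,0,1,0,0,40,0,0,0,1,0,0,32,0,0,0,1,0,0,20,0,0,0,1,0,0,10,0,0,0,1,0,0,0,0,0,0,1,0,0,0,0,0,0,0.6,0,0,0,0,0,0,0.2,0,0,0,0,0,0,-0.5,0,0,0,0,0,0,-0.5,0,0,0,0,0,0,-0.5,0,0,0,0,0,0,-0.5]

```text
clock: 19.73
tool_pos: [0.4754, -0.2849, 0.0701]
orientation: [0.371, 0.929, -0.001, 0.001]
contact_force: [-3.5, 1.3, 9.1]
grip_width: 0.702
```

Call:
jog_arm:
  steps: [0,0,-5,0,0,0,-0.5,0,0,-15,0,0,0,-0.5,0,0,-30,0,0,0,-0.5,0,0,-40,0,0,0,-0.5,0,0,-40,0,0,0,-0.5,0,0,-35,0,0,0,-0.5,0,0,0,0,0,0,-0.5,0,0,0,0,0,0,-0.5]

```text
clock: 20.72
tool_pos: [0.4746, -0.2839, 0.2321]
orientation: [0.371, 0.929, 0.0, -0.0]
contact_force: [0.4, -1.2, -4.7]
grip_width: 0.694
```

```bash
python3 - <<'E'
from h import *
o,r=state()
s=snap('side')
T=np.array([.536,.114,o['tool_pos'][2]]); print('to crate centre, tool mm',(r.T@(T-o['tool_pos'])*1000).round(1))
cv2.imwrite('pics/c7.png',cv2.resize(s['pixels'][80:330,170:400],None,fx=2,fy=2,interpolation=cv2.INTER_CUBIC)[:,:,::-1])
E
```

```text
t 20.73 tcp [ 0.4746 -0.2839  0.2321] ytool [0.689 0.724 0.   ] z [-0.001  0.001 -1.   ] F [ 0.4 -1.2 -4.7] grip 0.694
to crate centre, tool mm [2.298e+02 3.306e+02 3.000e-01]
```

View pics/c7.png

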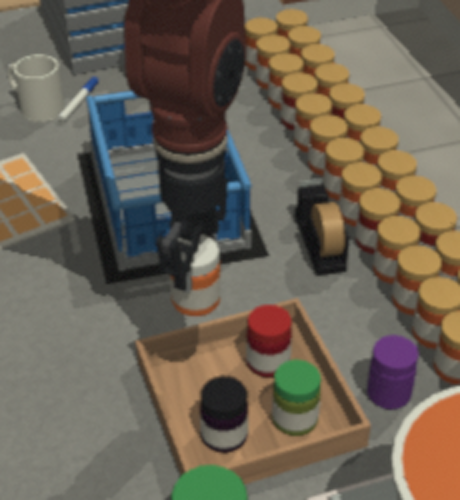

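The jar is held upright and clear, and the other three are undisturbed. Carrying it over the crate.

Call:
jog_arm:
  steps: [10,14,0,0,0,0,-0.5,20,29,0,0,0,0,-0.5,28,40,0,0,0,0,-0.5,28,40,0,0,0,0,-0.5,28,40,0,0,0,0,-0.5,28,40,0,0,0,0,-0.5,28,40,0,0,0,0,-0.5,26,38,0,0,0,0,-0.5,18,27,0,0,0,0,-0.5,11,16,0,0,0,0,-0.5,4.8,6.6,0,0,0,0,-0.5,0,0,0,0,0,0,-0.5,0,0,30,0,0,0,-0.5,0,0,40,0,0,0,-0.5,0,0,40,0,0,0,-0.5,0,0,30,0,0,0,-0.5,0,0,15,0,0,0,-0.5,0,0,0,0,0,0,-0.5]

```text
clock: 23.02
tool_pos: [0.5358, 0.1131, 0.0776]
orientation: [0.372, 0.928, -0.0, -0.001]
contact_force: [-0.4, 0.2, -3.2]
grip_width: 0.696
```

Call:
jog_arm:
  steps: [0,0,4,0,0,0,-0.5,0,0,3,0,0,0,-0.5,0,0,0,0,0,0,-0.5]

```text
clock: 23.4
tool_pos: [0.5364, 0.1138, 0.0714]
orientation: [0.371, 0.929, 0.0, 0.0]
contact_force: [-0.3, -0.8, -3.0]
grip_width: 0.7
```

Not down yet, so I'm continuing in small steps.

Call:
jog_arm:
  steps: [0,0,1.5,0,0,0,-0.5,0,0,1.5,0,0,0,-0.5,0,0,0,0,0,0,-0.5]

```text
clock: 23.78
tool_pos: [0.5367, 0.1138, 0.0701]
orientation: [0.371, 0.929, 0.0, 0.001]
contact_force: [-7.3, -1.5, 12.3]
grip_width: 0.696
```

Contact (+12 N, at the same height as in the tray). Releasing gently, then rising clear.

Call:
jog_arm:
  steps: [0,0,0,0,0,0,0.5,0,0,0,0,0,0,0.8,0,0,0,0,0,0,1,0,0,0,0,0,0,1,0,0,-15,0,0,0,1,0,0,-35,0,0,0,1,0,0,-45,0,0,0,1,0,0,-45,0,0,0,1,0,0,-30,0,0,0,1,-40,-40,0,0,0,0,1,-40,-40,0,0,0,0,1,-40,-40,0,0,0,0,1,-40,-40,0,0,0,0,1,-20,-20,0,0,0,0,1,0,0,0,0,0,0,1]

```text
clock: 25.65
tool_pos: [0.5424, -0.1427, 0.2389]
orientation: [0.373, 0.928, -0.0, 0.0]
contact_force: [-0.5, 0.4, 0.2]
grip_width: 0.999
```

```bash
python3 - <<'E'
from h import *
state(); t=snap('top'); s=snap('side')
a=cv2.resize(t['pixels'][130:300,80:300],None,fx=2,fy=2,interpolation=cv2.INTER_CUBIC)
b=cv2.resize(s['pixels'][80:320,180:360],(360,480),interpolation=cv2.INTER_CUBIC)
c=np.zeros((480,800,3),np.uint8);c[:340,:440]=a;c[:,440:]=b
cv2.imwrite('pics/c8.png',c[:,:,::-1])
p=t['pixels'].astype(int); m=((p.min(2)>185)&(np.ptp(p,axis=2)<40)).astype(np.uint8); z=np.zeros_like(m); z[160:260,140:240]=1; m&=z
cs,_=cv2.findContours(m,0,2); k=max(cs,key=cv2.contourArea); e=cv2.minAreaRect(k); w=ray(t,*e[0],.095)
d=w[:2]-[.536,.1145]; print('lid',e,'crate xy',d@[.998,-.062],d@[.062,.998])
# wall tops expected
C=np.array([.536,.1145])
for n,(x,y) in dict(far=(.1,0),near=(-.1,0),left=(0,.14),right=(0,-.14)).items():
    w=C+x*np.array([.998,-.062])+y*np.array([.062,.998]); u,v=proj(t,[*w,.128]); print(n,'expected crop px',round((u-80)*2),round((v-130)*2))
E
```

```text
t 25.65 tcp [ 0.5424 -0.1427  0.2389] ytool [0.692 0.722 0.   ] z [ 0.001 -0.    -1.   ] F [-0.5  0.4  0.2] grip 0.999Traceback (most recent call last):
  File "<stdin>", line 8, in <module>
ValueError: max() iterable argument is empty
```

View pics/c8.png

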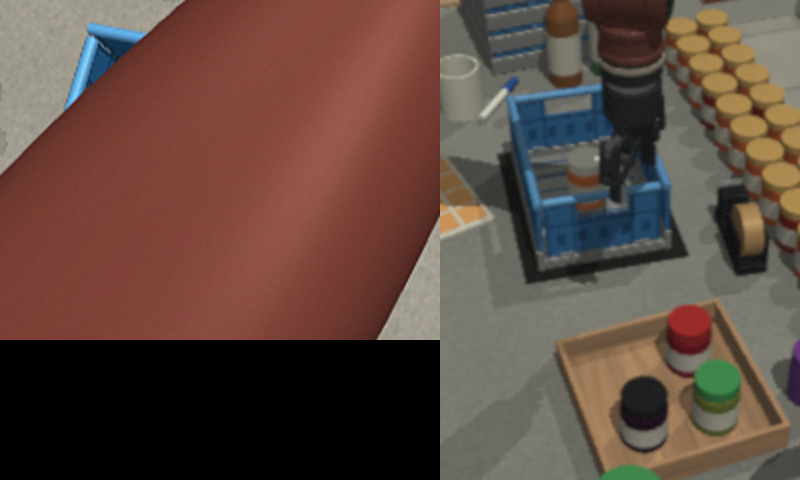

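The side view shows the jar upright in the crate and the others in place, but the arm hides the top view. Moving aside for the final check.

Call:
jog_arm:
  steps: [-11.5,-37,0,0,0,0,1,-11.5,-37,0,0,0,0,1,-11.5,-37,0,0,0,0,1,-11.5,-37,0,0,0,0,1,0,0,0,0,0,0,1,0,0,0,0,0,0,1]

```text
clock: 26.5
tool_pos: [0.4743, -0.2785, 0.2385]
orientation: [0.371, 0.929, 0.0, 0.0]
contact_force: [-0.2, -0.2, -0.4]
grip_width: 0.995
```

```bash
python3 - <<'E'
from h import *
state(); t=snap('top'); s=snap('side')
a=cv2.resize(t['pixels'][130:300,80:300],None,fx=2,fy=2,interpolation=cv2.INTER_CUBIC)
b=cv2.resize(s['pixels'][80:320,180:360],(360,480),interpolation=cv2.INTER_CUBIC)
c=np.zeros((480,800,3),np.uint8);c[:340,:440]=a;c[:,440:]=b
cv2.imwrite('pics/c9.png',c[:,:,::-1])
C=np.array([.536,.1145])
for n,(x,y) in dict(far=(.1,0),near=(-.1,0),left=(0,.14),right=(0,-.14)).items():
    w=C+x*np.array([.998,-.062])+y*np.array([.062,.998]); u,v=proj(t,[*w,.128]); print(n,'expected crop px',round((u-80)*2),round((v-130)*2))
u,v=proj(t,[.5365,.1138,.095]);print('lid expected',round((u-80)*2),round((v-130)*2))
E
```

```text
t 26.5 tcp [ 0.4743 -0.2785  0.2385] ytool [0.689 0.725 0.   ] z [ 0.  0. -1.] F [-0.2 -0.2 -0.4] grip 0.995
far expected crop px 220 52
near expected crop px 173 234
left expected crop px 69 116
right expected crop px 328 165
lid expected 206 148
```

View pics/c9.png

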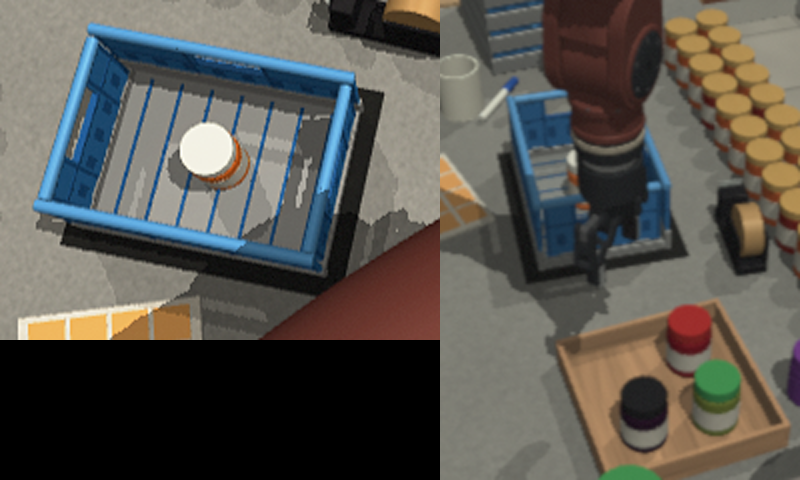

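All four rails sit where upright walls should put them, within about 4 crop pixels (roughly 5 mm). The lid is at (208,149), against (206,148) expected. Handing in.

```bash
python3 -c "
from h import *
print(robot.job_done())"
```

```text
the job is handed in; nothing more can be done
None
```

The crate is up and the apricot jar is standing on its floor; I handed the job in at about 26.6 s of the 67 s allowed.

**What I did:** I swung up the far side first, then the left end and the right end. Each time I pinched the rail, lifted it to about 45° and pushed it to its stop. I then took the apricot jar from the tray and lowered it near the middle of the crate. I let go only once the floor was pushing back with about 12 N, at the same gripper height as when I picked it up.

**Last checks:**
- **Walls:** in the last top view all four rails sit where upright walls should put them, within about 5 mm. The hinge angles themselves can't be read, so this rests on the pictures and on feeling each stop.
- **Apricot jar:** it is upright in the middle of the crate. The lid is within 2 pixels, about 2–3 mm, of where I expected it.
- **Other jars:** the raspberry, plum and gooseberry jars look upright and unmoved in the tray. I judged this by eye and did not measure it.
- **Robot:** it is clear of everything, with less than 1 N on the tool.

**Failed or out of line:** one measuring script stopped with an error because the arm hid the crate, so I moved aside and looked again. The wrist force reached about 60 N while lifting the far wall, under the 120 N limit.

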